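# Stand the batch card at the roaster and hold the clip open over it

## Robot

A 6-joint arm with a two-finger parallel gripper is mounted at the origin on the work surface. World frame = base frame: x ahead of the robot, y to its left, z up, the work surface at z = 0. Lengths are in mm, angles in rad, forces in N, time in s.
With the tool pointing down it reaches from about 325 to 900 mm from the base axis. Payload 6.1 kg.
Tool frame: the origin (TCP) lies midway between the tips of the shut fingers; the grasp point (between the pads) lies 19 mm behind it (arm.pinch_z is the distance from the TCP to the grasp point, in mm); z points along the fingers, y is the line along which they close (so a half turn about z gives the same grasp; the last joint's range is limited). The gripper opens to 87 mm and grips with 3 to 60 N. Pads are 19 mm wide; open, the fingers measure 117 mm over their backs; the gripper's body (75 mm by 190 mm) begins 51 mm behind the grasp point.
Start: joints at [-1.239, 0.22, 1.526, -0, 1.395, -0.126], TCP at [276.227, -560.637, 222.538] pointing down, gripper open.
Joint ranges: [-2.98, 2.98], [-0.91, 2.08], [0.09, 2.57], [-1.24, 4.39], [0.2, 2.65], [-2.68, 2.68]. Speed limits (rad/s): [2.57, 2.57, 3.01, 3.14, 3.14, 3.14].

## Interface

Orientations are given as a unit quaternion [x, y, z, w].
In Python, from plant import status, read_camera, arm gives the robot as it stands.
- The arm moves only by the tool play_rows, never from a script. Its argument "deltas" is text: rows parted by semicolons, each of 7 numbers parted by spaces: the finger opening in mm, from 0 to 87, then the shift along the tool's x, y, z in mm, then the turn, a rotation vector about the tool's x, y, z in rad. A call has 1 to 5 rows; each row is the pose to reach, as a shift and turn from the pose commanded when the call began, along the tool's axes at that moment; what a row does not reach only later rows make up. A row lasts 1/12 s, in which the tool goes at most 41.7 mm and 7.16 degrees, less where a joint would pass 70% of its speed; a pose out of reach is approached as far as the arm can. A call with a gripper value outside its range is refused whole. The fingers move at their own pace and stop on an object; "newtons" is the grip in N (left out, the last holds). Time passes only in rows, so rows that repeat a pose let the fingers close. It gives the time, the measured TCP pose, the force, the opening and the grip force at its end, in the units of the state.
- status.read_state(): the state, without advancing time (a new reading comes with each control period).
- read_camera(name): name is "scene" or "top"; returns a dict with "image" (384x512x3 uint8, red, green, blue), "intrinsics" (3x3 intrinsics, pixels), "extrinsics" (4x4, takes a point from world to camera coordinates). Camera axes: x right, y down, z forward; pixel columns grow to the right and rows downward; lengths in mm; the calibration is good to about 2 mm. A picture is of the moment at which its call begins. There is no depth.
- arm.close_job(): hands the job in; it is judged then, once.
The state is a dict: "time": time; "joints": joint angles; "joint_velocities": joint speeds; "joint_torque": joint torques, N m; "tcp_pos": TCP position; "tool_rot": TCP orientation; "ft_force": force on the tool from outside, world axes, zero at the start; "torque": the same for the moment, N m; "gripper_width": finger opening in mm; "grasp_force": force on a finger pad.
Only numpy, scipy, OpenCV 4.12 (cv2) and the standard library are available. Lean on these libraries where they do the work, as an engineer would, in place of code of your own. Each camera call takes 0.05 s, during which the arm holds its last target. There are 200 camera calls.

## Task

Take the green batch card out of the wooden rack and slide it fully home, upright, into the slot of the black card stand, and let go of it. Then squeeze the blue bulldog clip wide open, lift it off the rim of the metal bin, and bring its gaping jaws down astride the middle of the green card's top edge, one jaw in front and one behind with neither jaw nor spring touching the card, and finish while still holding the clip squeezed open there, ready for me to slip the roast printout in. Leave the orange card, bowl, jar and brass trier where they are.

Things in the scene. Friction and masses are not known exactly. Their poses are not given: they have to be found in the camera images.
- green_card: green plastic batch-card carrier, a rigid upright slab with a paper roast chart on both faces: 8 mm thick (its x axis), 80 mm wide (y), 120 mm tall (z), about 90 g. Origin: centre of its underside. It starts upright in one of the two rack slots, its underside 10 mm above the table, top edge 130 mm up; either face may serve as the front
- green_card_top (a point): the middle of the green card's top edge, 120 mm above its origin
- orange_card: orange card carrier of the same shape and size, in the rack's other slot; stays there
- rack: fixed light-wood rack, 136 mm (x) by 124 mm (y) by 35 mm high, origin at the centre of its underside. Two loose slots, 13 mm by 87 mm and 25 mm deep, long along y, at x = -34 and +34 mm; the cards stand in them
- stand: fixed black card stand with a brass foot, 64 mm (x) by 124 mm (y) by 40 mm high, origin at the centre of its underside. One central vertical slot open at the top: 10 mm wide (x), 84 mm long (y), 30 mm deep, floor 10 mm above the table, 2 mm chamfer at the mouth. A card fully home has its underside on that floor and its top edge 130 mm above the table
- stand_slot (a point): centre of the slot's mouth, on the stand's top face 40 mm above the table; same axes as the stand
- clip_bin: fixed open aluminium bin, 120 mm (x) by 130 mm (y) by 60 mm high, walls 6 mm, with black spare clips lying inside (look only), origin at the centre of its underside. The blue clip sits on the wall at its -x side (middle plane of that wall at x = -57 mm)
- clip: blue bulldog clip, 60 g, origin on its pivot (steel coil, radius 4 mm, 50 mm long along its y axis); z up, jaws down. Two blue levers mirror each other at +x and -x: jaws below the pivot, handles above. It starts upright, clamped on the bin's -x wall, anywhere along it, the pivot 78 mm above the table and the lips 12 mm below the rim
- clip_grip (a point): the point midway between the two handles, 25 mm above the pivot. Handles: flat, 30 mm wide (y), 2.5 mm thick, rising to 40 mm above the pivot, leaning outwards: about 41 mm over the outside at the tops (x) at the start. Pressed together along x they end upright and parallel, 20 mm over the outside
- clip_mouth (a point): the point midway between the lips, 28 mm below the pivot. Lips: rolled steel, 2 mm radius, 50 mm wide (y). The jaws are astride a card when the card's top edge lies above this point and below the coil, between the jaws
- clip_far (a joint): turn of the clip's +x lever (rad): 0 lips shut, 0.10 clamped on the bin wall (6 mm gape), 0.24 gape 14 mm, 0.33 fully squeezed (19 mm gape, hard stop); the other lever mirrors it. Spring: each handle needs about 6 N to start and 10 N when fully squeezed; let go, it snaps shut
- cupping_bowl: white bowl, 100 mm across, 60 mm high, origin at the centre of its underside; bystander
- sample_jar: amber jar with steel cap, 56 mm across, 85 mm high, origin at the centre of its underside; bystander
- trier: brass sampling trier with black handle, 155 mm long (x), 32 mm thick, lying on the table, origin underneath near its middle; bystander
There are look-alikes about, which are no part of the job. There is more than one size of the clip; the job needs the smallest. Leave any purple look-alike of the green_card alone.

How it is judged (in metres and radians):
On the way, in this order (a step that is already met when the one before it is completed fails the run):
1. the green card is fully home and upright in the stand's slot, and let go (horizontal distance between green_card and stand_slot below 0.006 m and height (world z) of green_card below 0.013 m and angle between green_card's own z axis and vertical below 0.1 rad and contact force between the fingers and green_card below 0.1 N), for 0.2 s.
2. the clip is squeezed open and lifted clear of the bin (value of joint clip_far above 0.2 rad and distance of clip from where it was at the start of the episode above 0.04 m and contact force between clip and clip_bin below 0.1 N), for 0.1 s.
At the end, for the whole second after the job is handed in: Card home in the stand (within 3 mm in height, 6 mm sideways, tilt < 0.1 rad). Fingers hold the clip open (lever > 0.22 rad), still, not touching the card, astride its top edge: mouth 4 mm or more below it, within 8 mm across and 18 mm along of its middle, in line within 0.25 rad, tilt < 0.3 rad (horizontal distance between green_card and stand_slot below 0.006 m and height (world z) of green_card below 0.013 m and angle between green_card's own z axis and vertical below 0.1 rad and value of joint clip_far above 0.22 rad and contact force between the fingers and clip above 2 N and contact force between clip and green_card below 0.2 N and z of clip_mouth in the frame of green_card_top below -0.004 m and x of clip_mouth in the frame of green_card_top between -0.008 and 0.008 m and y of clip_mouth in the frame of green_card_top between -0.018 and 0.018 m and z of clip in the frame of green_card_top above 0.003 m and angle between the y axis of clip and the y axis of green_card, either way round below 0.25 rad and angle between clip's own z axis and vertical below 0.3 rad and linear speed of clip below 0.02 m/s); the arm keeps its last pose, push and grip.
It fails at once if the orange card is disturbed (distance of orange_card from where it was at the start of the episode above 0.02 m).
It fails at once if the bowl is pushed (distance of cupping_bowl from where it was at the start of the episode above 0.02 m).
It fails at once if the jar is pushed (distance of sample_jar from where it was at the start of the episode above 0.02 m).
It fails at once if the trier is pushed (distance of trier from where it was at the start of the episode above 0.02 m).
It also fails if it takes over 64 s, if anything falls off the work surface, if the arm or the gripper's body presses on something with over 40 N, if the wrist force passes 120 N, or if a joint passes its speed limit or range.

## Working session

There is one attempt and no reset: what is moved stays moved. The work goes in short steps, Python scripts to look and compute and a tool call to move; the robot and the scene stay as the last step left them, time stands still between calls to the robot, and variables do not carry over. Pictures are saved under pics/ and viewed, at most 10 in all, crops included, and the job is handed in when it is done.

Besides the shell and the picture viewer there is one more tool, called after "Request:" as a command line: name --argument value ..., lists and objects as JSON in quotes. play_rows: Moves the arm, as the interface text tells. Its arguments: {"type":"object","properties":{"deltas":{"type":"string"},"newtons":{"type":"number"}},"required":["deltas"]}

```bash
ls; mkdir -p pics; python3 - <<'E'
from plant import status, read_camera, arm
import cv2,numpy as np,pickle
s=status.read_state();print({k:np.round(v,3).tolist() for k,v in s.items()})
d={}
for n in("scene","top"):
    c=read_camera(n);d[n]=c
    cv2.imwrite(f"pics/{n}0.png",cv2.resize(c["image"][:,:,::-1],(800,600),interpolation=cv2.INTER_CUBIC))
    print(n,np.round(c["intrinsics"],1).tolist(),np.round(c["extrinsics"],3).tolist())
pickle.dump(d,open("v0.pkl","wb"))
E
```

```text
pics
{'time': 0.0, 'joints': [-1.239, 0.221, 1.528, -0.0, 1.395, -0.126], 'joint_velocities': [0.001, 0.001, 0.001, 0.002, 0.0, 0.0], 'joint_torque': [0.003, -49.461, -38.737, 0.07, 0.057, -0.0], 'tcp_pos': [276.013, -560.061, 221.455], 'tool_rot': [0.974, 0.227, -0.0, -0.001], 'ft_force': [-0.149, -0.879, 0.64], 'torque': [0.008, 0.017, 0.024], 'grasp_force': 0.0, 'gripper_width': 86.906}
scene [[377.7, 0.0, 255.9], [0.0, 377.7, 189.0], [0.0, 0.0, 1.0]] [[0.017, 1.0, 0.007, -9.689], [0.781, -0.009, -0.624, -382.213], [-0.624, 0.016, -0.781, 1266.055], [0.0, 0.0, 0.0, 1.0]]
top [[421.2, 0.0, 253.7], [0.0, 421.2, 187.9], [0.0, 0.0, 1.0]] [[0.02, -0.999, -0.025, -1.841], [-0.994, -0.017, -0.108, 565.176], [0.108, 0.027, -0.994, 1051.352], [0.0, 0.0, 0.0, 1.0]]
```

View pics/scene0.png

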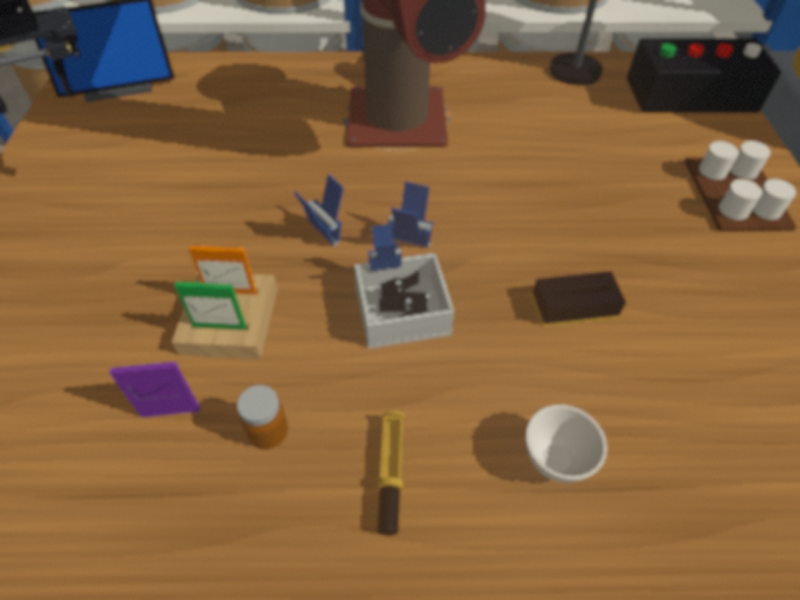

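View pics/top0.png

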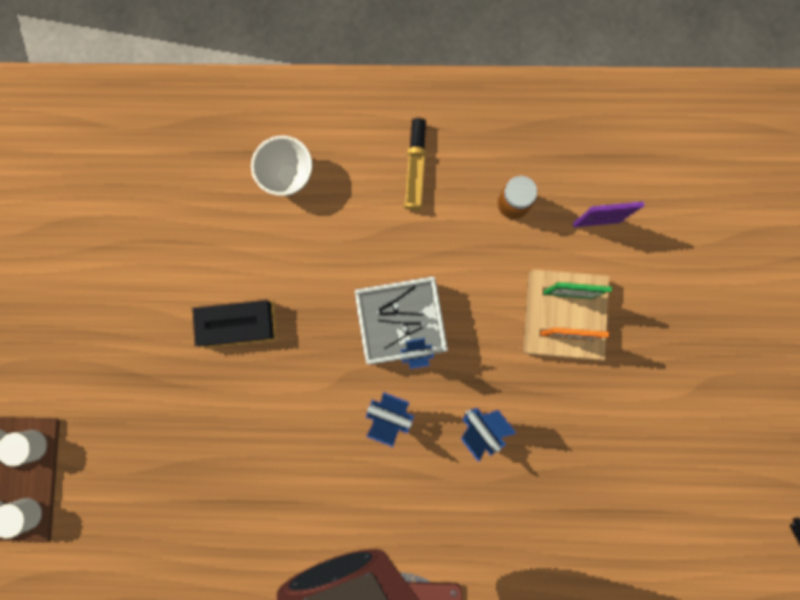

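The two views show the following (800x600 pixels):
- **Rack:** the green card is the slot nearer the scene camera, at top (577,289) and scene (211,305). The orange card is behind it.
- **Stand:** top (233,323).
- **Clip:** the small clip is on the bin's near wall, at top (418,350). The two larger clips stand nearer the robot, at top (388,420) and (487,433).

```bash
cat > h.py <<'E'
import numpy as np,cv2
def ray(c,uv,z):
    K,E=c["intrinsics"],c["extrinsics"];R,t=E[:3,:3],E[:3,3]
    o=-R.T@t;d=R.T@np.linalg.inv(K)@np.r_[uv,1.];return o+d*(z-o[2])/d[2]
def proj(c,p):
    K,E=c["intrinsics"],c["extrinsics"];q=K@(E[:3,:3]@np.asarray(p,float)+E[:3,3]);return q[:2]/q[2]
def mask(c,name):
    h=cv2.cvtColor(c["image"],cv2.COLOR_RGB2HSV)
    lo,hi={"green":((50,90,40),(80,255,255)),"blue":((105,90,40),(125,255,255)),"dark":((0,0,0),(180,255,45)),"orange":((5,200,150),(14,255,255))}[name]
    return cv2.inRange(h,lo,hi)
def blobs(m,amin=15):
    n,l,s,ce=cv2.connectedComponentsWithStats(m)
    for i in range(1,n):
        if s[i,4]>=amin:
            r=cv2.minAreaRect(np.argwhere(l==i)[:,::-1].astype(np.float32))
            yield s[i].tolist(),ce[i].round(1).tolist(),cv2.boxPoints(r).round(1).tolist()
E
python3 - <<'E'
from h import *;import pickle
d=pickle.load(open("v0.pkl","rb"))
for n in d:
    c=d[n];print(n,"cam",(-c["extrinsics"][:3,:3].T@c["extrinsics"][:3,3]).round())
    for k in("green","blue","dark","orange"):
        for b in blobs(mask(c,k),25):
            if 80<b[1][0]<420 and 100<b[1][1]<300: print(k,*b)
def crop(c,x,y,w,h,s): return cv2.resize(c["image"][y:y+h,x:x+w,::-1],(w*s,h*s),interpolation=cv2.INTER_CUBIC)
T=d["top"];S=d["scene"]
a=np.hstack([crop(T,330,168,66,66,6),crop(T,118,180,66,50,6)[:300] if 0 else cv2.copyMakeBorder(crop(T,118,185,66,45,6),0,126,0,0,cv2.BORDER_CONSTANT)])
b=np.hstack([crop(T,222,170,66,70,3),crop(S,108,150,66,70,3),crop(S,225,140,66,70,3),crop(S,335,160,66,70,3)])
cv2.imwrite("pics/c.png",np.vstack([a[:390],b])[:600]);print(a.shape,b.shape)
E
```

```text
scene cam [1089.  -14.  751.]
green [112, 181, 45, 29, 438] [133.8, 190.5] [[112.0, 181.0], [156.0, 181.0], [156.0, 209.0], [112.0, 209.0]]
blue [207, 118, 10, 19, 70] [211.7, 126.7] [[206.1999969482422, 134.3000030517578], [210.5, 117.0999984741211], [217.3000030517578, 118.80000305175781], [213.0, 136.0]]
blue [257, 119, 15, 20, 152] [264.3, 129.5] [[256.79998779296875, 135.6999969482422], [261.1000061035156, 118.5], [272.8999938964844, 121.5], [268.6000061035156, 138.60000610351562]]
blue [196, 132, 18, 21, 77] [205.1, 143.0] [[193.89999389648438, 134.0], [196.5, 131.5], [213.60000610351562, 149.60000610351562], [210.89999389648438, 152.10000610351562]]
blue [238, 143, 17, 29, 314] [245.8, 158.0] [[234.5, 145.1999969482422], [251.0, 142.89999389648438], [254.6999969482422, 169.0], [238.1999969482422, 171.39999389648438]]
top cam [ 449.  -20. 1106.]
green [348, 181, 43, 7, 158] [369.3, 183.9] [[347.79998779296875, 181.1999969482422], [389.8999938964844, 180.10000610351562], [390.1000061035156, 186.0], [348.0, 187.10000610351562]]
blue [257, 217, 19, 8, 77] [266.0, 220.5] [[256.2000
[... 718 characters left out ...]
999389648438, 277.29998779296875], [236.0, 265.0], [260.29998779296875, 274.1000061035156], [255.6999969482422, 286.3999938964844]]
blue [296, 266, 19, 28, 200] [303.4, 281.4] [[289.5, 272.20001220703125], [298.20001220703125, 265.8999938964844], [314.79998779296875, 288.3999938964844], [306.20001220703125, 294.79998779296875]]
dark [125, 194, 50, 26, 1087] [149.3, 206.6] [[123.80000305175781, 197.89999389648438], [172.10000610351562, 192.8000030517578], [174.5, 215.3000030517578], [126.0999984741211, 220.39999389648438]]
orange [347, 211, 42, 4, 72] [367.3, 212.4] [[347.0, 213.0], [347.0, 210.5], [388.1000061035156, 211.6999969482422], [388.0, 214.1999969482422]]
(396, 792, 3) (210, 792, 3)
```

View pics/c.png

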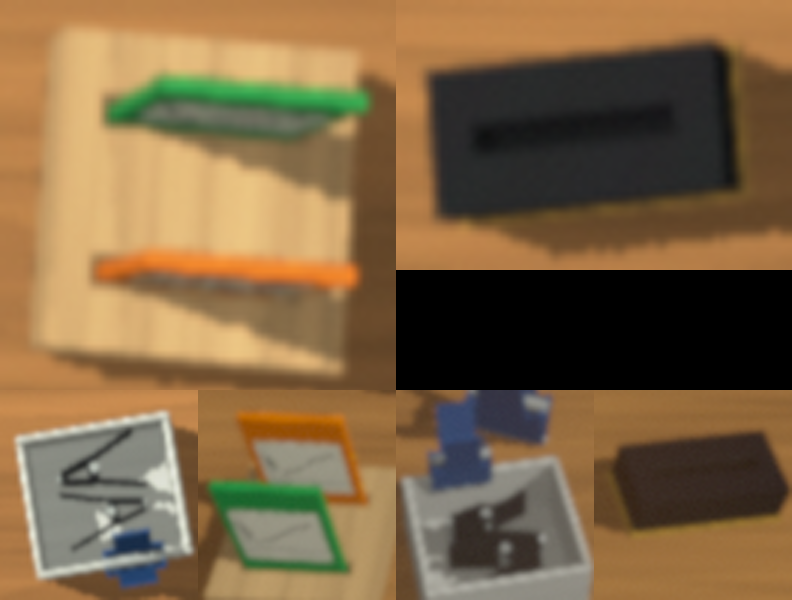

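The crops show:
- **Green card:** its top face runs from top pixel (355,182) to (391,184.5).
- **Slot:** centred near (147,206), tilted about -6°.
- **Clip:** its handles centre near (266.3,225.7), and the bin wall is tilted about -10°.

Next I convert these to positions.

```bash
python3 - <<'E'
from h import *;import pickle
d=pickle.load(open("v0.pkl","rb"));T=d["top"];S=d["scene"]
# slot: darkest pixels inside stand
g=cv2.cvtColor(T["image"],cv2.COLOR_RGB2GRAY).astype(float)
u8=cv2.resize(g[185:230,118:184],None,fx=6,fy=6,interpolation=cv2.INTER_CUBIC)
win=u8[85:170,60:300];print("gray",np.percentile(win,[2,10,50,90]).round())
m=(win<(np.percentile(win,3)+np.percentile(win,60))/2).astype(np.uint8)
for b in blobs(m,300):
    P=(np.array(b[2])+[60,85]+.5)/6-.5+[118,185];W=np.array([ray(T,p,40) for p in P])
    print("slot",b[0],W[:,:2].round(1).tolist(),W.mean(0).round(1))
def up(x,y,s,ox,oy): return np.array([(x+.5)/s-.5+ox,(y+.5)/s-.5+oy])
def seg(n,a,b,z,c=T):
    A,B=ray(c,a,z),ray(c,b,z);v=B-A;print(n,A.round(1)[:2],B.round(1)[:2],"mid",((A+B)/2).round(1)[:2],"len",np.linalg.norm(v).round(1),"yaw of normal",np.arctan2(v[1],v[0]).round(3))
seg("slot hand",up(76,137,6,118,185),up(280,115,6,118,185),40)
seg("green top",up(152,86,6,330,168),up(370,101,6,330,168),130)
seg("orange top",up(145,260,6,330,168),up(358,273,6,330,168),130)
seg("bin near rim outer",up(40,578-390,3,222,170),up(193,551-390,3,222,170),60)
seg("bin far rim outer",up(15,437-390,3,222,170),up(166,412-390,3,222,170),60)
print("clip tops",ray(T,up(134,558-390,3,222,170),118).round(1), "two blobs",ray(T,[266,220.5],105).round(1),ray(T,[267.8,231],105).round(1))
# scene
s0=lambda x,y,ox,oy:up(x,y-390,3,ox,oy)
seg("green top S",s0(208-198,483,108,150),s0(323-198,488,108,150),130,S)
seg("slot S",s0(645-594,477,335,160),s0(760-594,466,335,160),40,S)
# rack yaw
seg("rack +x edge",up(60,28,6,330,168),up(357,52,6,330,168),35);seg("rack -x edge",up(38,345,6,330,168),up(345,375,6,330,168),35)
# clip back handle top in scene
seg("clip handle S",s0(437-396,403,225,140),s0(478-396,403,225,140),118,S)
E
```

```text
gray [22. 24. 40. 42.]
slot [16, 19, 202, 50, 5559] [[513.7, 324.0], [525.5, 238.3], [512.7, 236.2], [500.9, 321.8]] [513.2 280.1  40. ]
slot hand [508.5 322.7] [519.5 235.9] mid [514.  279.3] len 87.5 yaw of normal -1.445
green top [ 572.5 -228.5] [ 568.1 -312.1] mid [ 570.3 -270.3] len 83.7 yaw of normal -1.623
orange top [ 505.1 -225.4] [ 501.7 -306.5] mid [ 503.4 -266. ] len 81.2 yaw of normal -1.613
bin near rim outer [450.7  52.1] [475.3 -73.5] mid [463.  -10.7] len 128.0 yaw of normal -1.377
bin far rim outer [567.3  75.9] [590.4 -49.7] mid [578.8  13.1] len 127.7 yaw of normal -1.388
clip tops [467.5 -24.8 118. ] two blobs [479.9 -23.9 105. ] [455.3 -28.5 105. ]
green top S [ 566.6 -310.3] [ 572.2 -228. ] mid [ 569.4 -269.1] len 82.5 yaw of normal 1.503
slot S [522.7 231.7] [512.4 327.3] mid [517.6 279.5] len 96.2 yaw of normal 1.678
rack +x edge [ 608.8 -210. ] [ 600.6 -335.4] mid [ 604.7 -272.7] len 125.6 yaw of normal -1.636
rack -x edge [ 474.  -200.5] [ 464.  -328.4] mid [ 469.  -264.5] len 128.3 yaw of normal -1.649
clip handle S [446.5 -40.5] [446.8  -8.2] mid [446.7 -24.3] len 32.4 yaw of normal 1.561
```

```bash
cat > go.py <<'E'
import sys,numpy as np
from scipy.spatial.transform import Rotation as Ro
from plant import status
s=status.read_state();R=Ro.from_quat(s["tool_rot"]).as_matrix();p=np.array(s["tcp_pos"])
def delta(x,y,z,psi):
    Y=np.array([np.cos(psi),np.sin(psi),0]);Y*=np.sign(Y@R[:,1]);Z=np.array([0,0,-1.])
    T=np.c_[np.cross(Y,Z),Y,Z];return (R.T@([x,y,z]-p)).round(1),Ro.from_matrix(R.T@T).as_rotvec().round(3)
print("t",round(s["time"],2),"pos",p.round(1),"yaw",np.arctan2(R[1,1],R[0,1]).round(3),"w",round(s["gripper_width"],1),"F",round(s["grasp_force"],1),np.round(s["ft_force"],1))
a=[float(v) for v in sys.argv[1:]]
for i in range(0,len(a),4): print(a[i:i+4],*delta(*a[i:i+4]))
E
python3 go.py 570 -270.5 240 -0.06
```

```text
t 0.1 pos [ 276.  -560.1  221.5] yaw -1.113 w 87.2 F 0.0 [0.9 0.4 0.2]
[570.0, -270.5, 240.0, -0.06] [ 391.7 -129.9  -18.1] [-2.000e-03 -1.000e-03 -1.053e+00]
```

Request:
play_rows --deltas "50 391.7 -129.9 -18 0 0 -1.053;50 391.7 -129.9 -18 0 0 -1.053;50 391.7 -129.9 -18 0 0 -1.053;50 391.7 -129.9 -18 0 0 -1.053;50 391.7 -129.9 -18 0 0 -1.053" --newtons 20

```text
time: 0.52
tcp_pos: [425.2, -412.9, 231.2]
tool_rot: [0.856, 0.518, -0.0, -0.0]
ft_force: [0.4, -0.3, 0.8]
gripper_width: 61.6
grasp_force: 0.0
```

```bash
python3 go.py 570 -270.5 240 -0.06
```

```text
t 0.52 pos [ 425.2 -412.9  231.2] yaw -0.482 w 61.6 F 0.0 [ 0.4 -0.3  0.8]
[570.0, -270.5, 240.0, -0.06] [193.3  62.2  -8.8] [-0.001 -0.001 -0.422]
```

Request:
play_rows --deltas "50 193.3 62.2 -8.8 0 0 -0.422;50 193.3 62.2 -8.8 0 0 -0.422;50 193.3 62.2 -8.8 0 0 -0.422;50 193.3 62.2 -8.8 0 0 -0.422;50 193.3 62.2 -8.8 0 0 -0.422"

```text
time: 0.93
tcp_pos: [571.4, -270.6, 240.1]
tool_rot: [0.729, 0.685, 0.0, -0.0]
ft_force: [0.9, -0.3, -0.2]
gripper_width: 50.2
grasp_force: 0.0
```

```bash
python3 go.py 570 -270.5 93 -0.06
```

```text
t 0.93 pos [ 571.4 -270.6  240.1] yaw -0.062 w 50.2 F 0.0 [ 0.9 -0.3 -0.2]
[570.0, -270.5, 93.0, -0.06] [-1.000e-01 -1.400e+00  1.471e+02] [-0.    -0.001 -0.002]
```

Request:
play_rows --deltas "50 0 -1.4 40 0 0 0;50 0 -1.4 80 0 0 0;50 0 -1.4 120 0 0 0;50 0 -1.4 147 0 0 0;50 0 -1.4 147 0 0 0"

```text
time: 1.35
tcp_pos: [563.7, -269.5, 85.0]
tool_rot: [0.73, 0.684, -0.002, -0.007]
ft_force: [-2.3, -0.4, -1.2]
gripper_width: 50.3
grasp_force: 0.0
```

Request:
play_rows --deltas "0 0 0 0 0 0 0;0 0 0 0 0 0 0;0 0 0 0 0 0 0;0 0 0 0 0 0 0;0 0 0 0 0 0 0" --newtons 20

```text
time: 1.77
tcp_pos: [569.9, -273.8, 95.8]
tool_rot: [0.73, 0.683, 0.0, 0.002]
ft_force: [0.4, 0.5, -0.0]
gripper_width: 24.3
grasp_force: 0.0
```

```bash
python3 go.py 570 -270.5 240 -0.06
```

```text
t 1.77 pos [ 569.9 -273.8   95.8] yaw -0.066 w 24.3 F 0.0 [ 0.4  0.5 -0. ]
[570.0, -270.5, 240.0, -0.06] [   3.     0.4 -144.2] [ 0.003  0.002 -0.006]
```

Request:
play_rows --deltas "0 0 0 0 0 0 0;0 0 0 0 0 0 0;0 0 0 0 0 0 0;0 0 0 0 0 0 0;0 0 0 0 0 0 0"

```text
time: 2.18
tcp_pos: [569.0, -273.1, 94.1]
tool_rot: [0.73, 0.683, 0.0, 0.0]
ft_force: [0.7, 0.8, 4.0]
gripper_width: 7.9
grasp_force: 20.0
```

```bash
python3 go.py 570 -272 260 -0.06; python3 - <<'E'
from h import *;from plant import read_camera
import pickle
d={n:read_camera(n) for n in("top","scene")};pickle.dump(d,open("v1.pkl","wb"))
for n in d: print(n,[b for b in blobs(mask(d[n],"green"),25)])
E
```

```text
t 2.18 pos [ 569.  -273.1   94.1] yaw -0.066 w 7.9 F 20.0 [0.7 0.8 4. ]
[570.0, -272.0, 260.0, -0.06] [   1.1    1.  -165.9] [ 0.001  0.    -0.006]
top [([348, 182, 16, 6, 51], [356.0, 184.3], [[347.29998779296875, 184.1999969482422], [362.6000061035156, 180.39999389648438], [363.6000061035156, 184.39999389648438], [348.29998779296875, 188.1999969482422]])]
scene [([422, 27, 12, 10, 98], [427.2, 31.5], [[422.0, 27.0], [433.0, 27.0], [433.0, 36.0], [422.0, 36.0]]), ([123, 181, 35, 29, 270], [142.5, 195.7], [[123.0, 181.0], [157.0, 181.0], [157.0, 209.0], [123.0, 209.0]])]
```

Request:
play_rows --deltas "0 0 0 -8 0 0 0;0 0 0 -18 0 0 0;0 0 0 -30 0 0 0;0 0 0 -45 0 0 0;0 0 0 -60 0 0 0" --newtons 25

```text
time: 2.7
tcp_pos: [568.3, -272.8, 154.7]
tool_rot: [0.73, 0.683, -0.0, -0.0]
ft_force: [-0.1, 0.1, -1.2]
gripper_width: 7.6
grasp_force: 25.0
```

Request:
play_rows --deltas "0 0 0 -20 0 0 0;0 0 0 -40 0 0 0;0 0 0 -60 0 0 0;0 0 0 -75 0 0 0;0 0 0 -80 0 0 0"

```text
time: 3.12
tcp_pos: [569.7, -273.7, 238.0]
tool_rot: [0.73, 0.683, 0.001, 0.003]
ft_force: [0.1, 0.8, 0.2]
gripper_width: 7.7
grasp_force: 25.0
```

```bash
python3 go.py 513.5 277 235 0.135
```

```text
t 3.12 pos [ 569.7 -273.7  238. ] yaw -0.066 w 7.7 F 25.0 [0.1 0.8 0.2]
[513.5, 277.0, 235.0, 0.135] [545.8 -92.4   1. ] [ 0.004  0.003 -0.201]
```

Request:
play_rows --deltas "0 20 -3.4 0 0 0 0;0 50 -8.5 0 0 0 0;0 85 -14.4 0 0 0 0;0 120 -20.3 0 0 0 0;0 155 -26.2 0 0 0 0"

```text
time: 3.53
tcp_pos: [551.8, -115.1, 233.1]
tool_rot: [0.73, 0.683, -0.0, -0.0]
ft_force: [1.1, 0.4, -1.0]
gripper_width: 7.7
grasp_force: 25.0
```

Request:
play_rows --deltas "0 35 -5.9 0 0 0 0;0 70 -11.8 0 0 0 0;0 105 -17.8 0 0 0 0;0 140 -23.7 0 0 0 0;0 175 -29.6 0 0 0 0"

```text
time: 3.95
tcp_pos: [533.8, 61.6, 233.4]
tool_rot: [0.73, 0.683, -0.0, -0.0]
ft_force: [1.1, -0.3, -1.1]
gripper_width: 7.8
grasp_force: 25.0
```

Request:
play_rows --deltas "0 35 -5.9 0 0 0 -0.04;0 70 -11.8 0 0 0 -0.08;0 105 -17.8 0 0 0 -0.12;0 140 -23.7 0 0 0 -0.16;0 170 -28.8 0 0 0 -0.2"

```text
time: 4.37
tcp_pos: [516.1, 233.7, 233.3]
tool_rot: [0.657, 0.754, -0.0, -0.0]
ft_force: [1.0, 0.6, -0.5]
gripper_width: 7.9
grasp_force: 25.0
```

```bash
python3 go.py 513.5 277 235 0.135
```

```text
t 4.37 pos [516.1 233.7 233.3] yaw 0.137 w 7.9 F 25.0 [ 1.   0.6 -0.5]
[513.5, 277.0, 235.0, 0.135] [43.3  3.3 -1.7] [-0.001 -0.     0.002]
```

Now move over the slot at card-bottom height about 65 mm, settle there, and look.

Request:
play_rows --deltas "0 20 1.5 15 0 0 0;0 35 3 35 0 0 0;0 43.3 3.3 55 0 0 0;0 43.3 3.3 70 0 0 0;0 43.3 3.3 80 0 0 0"

```text
time: 4.78
tcp_pos: [513.0, 275.1, 151.0]
tool_rot: [0.658, 0.753, -0.002, -0.001]
ft_force: [-0.8, 0.2, -0.6]
gripper_width: 7.8
grasp_force: 25.0
```

Request:
play_rows --deltas "0 0 0 0 0 0 0;0 0 0 0 0 0 0;0 0 0 0 0 0 0;0 0 0 0 0 0 0;0 0 0 0 0 0 0"

```text
time: 5.2
tcp_pos: [515.6, 274.9, 154.8]
tool_rot: [0.658, 0.753, 0.001, 0.001]
ft_force: [0.5, 0.2, -0.8]
gripper_width: 7.6
grasp_force: 25.0
```

```bash
python3 go.py 513.5 277 140 0.135; python3 - <<'E'
from h import *;from plant import read_camera
import pickle
d={n:read_camera(n) for n in("top","scene")};pickle.dump(d,open("v2.pkl","wb"))
for n in d: print(n,[b for b in blobs(mask(d[n],"green"),20)])
def crop(c,x,y,w,h,s): return cv2.resize(c["image"][y:y+h,x:x+w,::-1],(w*s,h*s),interpolation=cv2.INTER_CUBIC)
cv2.imwrite("pics/d.png",np.hstack([crop(d["top"],100,155,80,80,5),crop(d["scene"],320,120,80,80,5)]))
E
```

```text
t 5.2 pos [515.6 274.9 154.8] yaw 0.133 w 7.6 F 25.0 [ 0.5  0.2 -0.8]
[513.5, 277.0, 140.0, 0.135] [ 2.3 -1.8 14.8] [ 0.002 -0.    -0.002]
top [([140, 197, 22, 9, 110], [150.8, 200.6], [[139.0, 201.60000610351562], [140.89999389648438, 194.6999969482422], [161.89999389648438, 200.6999969482422], [160.0, 207.60000610351562]])]
scene [([358, 142, 35, 39, 437], [374.3, 166.9], [[357.79998779296875, 179.60000610351562], [372.0, 138.89999389648438], [399.8999938964844, 148.60000610351562], [385.70001220703125, 189.3000030517578]])]
```

View pics/d.png

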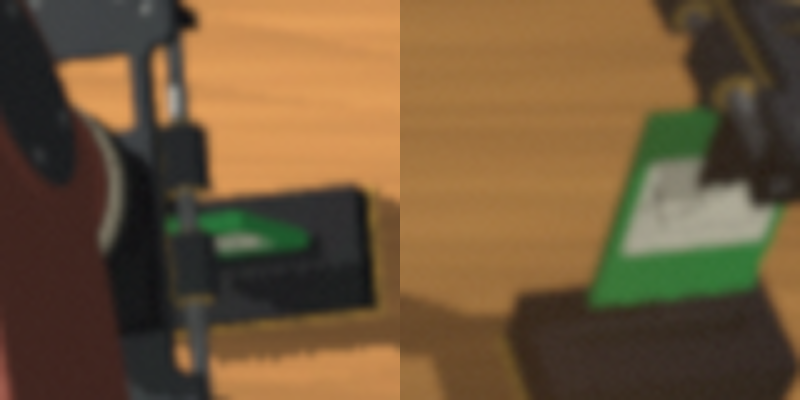

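The card is hanging over the stand. In the scene view its bottom corners are at about (357.6,180.6) and (391,177.6).

```bash
python3 - <<'E'
from h import *;import pickle
d=pickle.load(open("v2.pkl","rb"));T=d["top"];S=d["scene"]
A=ray(S,[357.6,180.6],70.8);B=ray(S,[391,177.6],70.8);print(A.round(1),B.round(1),((A+B)/2).round(1),np.linalg.norm(A-B).round(1),"psi",np.arctan2(-(B-A)[0],(B-A)[1]).round(3))
print("top-left S",ray(S,[369.2,142],190.8).round(1))
# same method on initial card in rack, bottom hidden; check top corners
from plant import status
s=status.read_state();print(np.round(s["tcp_pos"],1))
# top view: upper edge of green right part
print("T right end",ray(T,[100+240/5-.4,155+212/5-.4],190.8).round(1),ray(T,[100+308/5-.4,155+240/5-.4],70.8).round(1))
E
```

```text
[523.2 239.3  70.8] [514.8 320.3  70.8] [519.  279.8  70.8] 81.5 psi 0.103
top-left S [517.2 238.8 190.8]
[515.3 274.9 154.4]
T right end [523.6 237.  190.8] [520.2 236.2  70.8]
```

Request:
play_rows --deltas "0 1.1 -1.6 4 0 0 0;0 1.1 -1.6 10 0 0 0;0 1.1 -1.6 16 0 0 0;0 1.1 -1.6 20 0 0 0;0 1.1 -1.6 22 0 0 0"

```text
time: 5.72
tcp_pos: [512.2, 275.5, 129.9]
tool_rot: [0.658, 0.753, -0.001, -0.0]
ft_force: [0.4, 0.7, -0.5]
gripper_width: 7.9
grasp_force: 25.0
```

Request:
play_rows --deltas "0 0 0 0 0 0 0;0 0 0 0 0 0 0;0 0 0 0 0 0 0;0 0 0 0 0 0 0;0 0 0 0 0 0 0"

```text
time: 6.13
tcp_pos: [513.2, 275.9, 131.8]
tool_rot: [0.658, 0.753, 0.0, 0.0]
ft_force: [0.0, -0.9, -0.8]
gripper_width: 7.9
grasp_force: 25.0
```

```bash
python3 go.py 513.7 276 132 0.132; python3 - <<'E'
from h import *;from plant import read_camera
import pickle
d={n:read_camera(n) for n in("top","scene")};pickle.dump(d,open("v3.pkl","wb"))
def crop(c,x,y,w,h,s): return cv2.resize(c["image"][y:y+h,x:x+w,::-1],(w*s,h*s),interpolation=cv2.INTER_CUBIC)
cv2.imwrite("pics/e.png",np.clip(1.6*np.hstack([crop(d["top"],115,180,65,50,6),crop(d["scene"],335,150,65,50,6)]).astype(float),0,255).astype(np.uint8))
E
```

```text
t 6.13 pos [513.2 275.9 131.8] yaw 0.134 w 7.9 F 25.0 [ 0.  -0.9 -0.8]
[513.7, 276.0, 132.0, 0.132] [ 0.   0.5 -0.2] [ 0.001 -0.     0.002]
```

View pics/e.png

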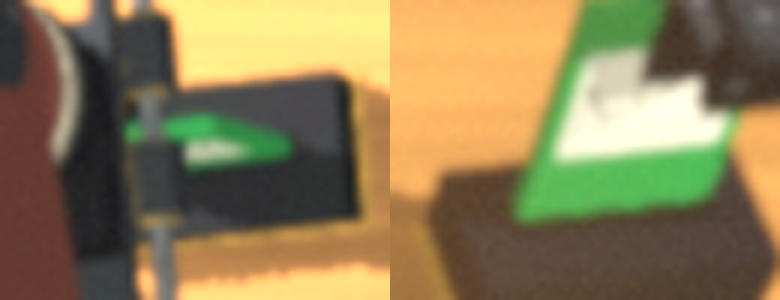

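The card's bottom edge is over the middle of the stand's top face. I'll lower gently and watch the force.

Request:
play_rows --deltas "0 0 0.3 3 0 0 0;0 0 0.3 6 0 0 0;0 0 0.3 9 0 0 0;0 0 0.3 12 0 0 0;0 0 0.3 14 0 0 0"

```text
time: 6.65
tcp_pos: [513.1, 276.1, 116.9]
tool_rot: [0.658, 0.753, 0.0, -0.0]
ft_force: [0.1, 1.4, 0.2]
gripper_width: 8.0
grasp_force: 25.0
```

```bash
python3 go.py 513.7 276 132 0.132
```

```text
t 6.65 pos [513.1 276.1 116.9] yaw 0.134 w 8.0 F 25.0 [0.1 1.4 0.2]
[513.7, 276.0, 132.0, 0.132] [ -0.2   0.6 -15.1] [-0.    -0.001  0.002]
```

Request:
play_rows --deltas "0 0 0 4 0 0 0;0 0 0 8 0 0 0;0 0 0 12 0 0 0;0 0 0 16 0 0 0;0 0 0 19 0 0 0"

```text
time: 7.07
tcp_pos: [513.1, 276.1, 97.9]
tool_rot: [0.658, 0.753, 0.0, -0.0]
ft_force: [-0.8, 2.9, 1.4]
gripper_width: 8.1
grasp_force: 25.0
```

Request:
play_rows --deltas "0 0 0 2 0 0 0;0 0 0 4 0 0 0;0 0 0 5 0 0 0;0 0 0 5 0 0 0;0 0 0 5 0 0 0"

```text
time: 7.48
tcp_pos: [513.5, 276.2, 94.1]
tool_rot: [0.658, 0.753, 0.0, 0.0]
ft_force: [-1.6, 4.4, 4.1]
gripper_width: 7.6
grasp_force: 25.0
```

```bash
python3 go.py 513.7 276 132 0.132
```

```text
t 7.48 pos [513.5 276.2  94.1] yaw 0.134 w 7.6 F 25.0 [-1.6  4.4  4.1]
[513.7, 276.0, 132.0, 0.132] [ -0.2   0.1 -37.9] [ 0.001 -0.001  0.002]
```

Request:
play_rows --deltas "45 0 0 0 0 0 0;45 0 0 0 0 0 0;45 0 0 0 0 0 0;45 0 0 0 0 0 0;45 0 0 0 0 0 0"

```text
time: 7.9
tcp_pos: [513.1, 275.5, 93.1]
tool_rot: [0.658, 0.753, -0.0, 0.0]
ft_force: [0.6, -0.4, 0.7]
gripper_width: 33.4
grasp_force: 0.0
```

Request:
play_rows --deltas "45 0 0 0 0 0 0;45 0 0 0 0 0 0;45 0 0 0 0 0 0;45 0 0 -10 0 0 0;45 0 0 -25 0 0 0"

```text
time: 8.32
tcp_pos: [511.9, 275.3, 117.4]
tool_rot: [0.658, 0.753, -0.002, -0.001]
ft_force: [-0.7, 0.9, -0.2]
gripper_width: 44.5
grasp_force: 0.0
```

Request:
play_rows --deltas "45 0 0 -30 0 0 0;45 0 0 -65 0 0 0;45 0 0 -100 0 0 0;45 0 0 -135 0 0 0;45 0 0 -150 0 0 0"

```text
time: 8.73
tcp_pos: [515.2, 276.7, 275.5]
tool_rot: [0.658, 0.753, 0.004, 0.002]
ft_force: [0.7, 0.9, 0.6]
gripper_width: 45.3
grasp_force: 0.0
```

```bash
python3 go.py 468.3 -25 270 0.19
```

```text
t 8.73 pos [515.2 276.7 275.5] yaw 0.134 w 45.3 F 0.0 [0.7 0.9 0.6]
[468.3, -25.0, 270.0, 0.19] [-292.7  -86.8    4.2] [ 0.008 -0.002 -0.056]
```

Now move toward the bin with the gripper opened to 65 mm, then check the card and refine the clip position.

Request:
play_rows --deltas "65 -25 -7 2 0 0 -0.01;65 -65 -19 4 0 0 -0.02;65 -100 -29 4 0 0 -0.03;65 -120 -36 4 0 0 -0.04;65 -130 -38 4 0 0 -0.056"

```text
time: 9.15
tcp_pos: [492.4, 139.4, 265.4]
tool_rot: [0.637, 0.771, -0.0, 0.001]
ft_force: [0.9, -0.0, -0.4]
gripper_width: 63.4
grasp_force: 0.0
```

Request:
play_rows --deltas "65 0 0 0 0 0 0;65 0 0 0 0 0 0;65 0 0 0 0 0 0;65 0 0 0 0 0 0"

```text
time: 9.48
tcp_pos: [493.1, 142.9, 264.6]
tool_rot: [0.637, 0.771, 0.0, -0.0]
ft_force: [-0.4, -0.6, 0.6]
gripper_width: 65.0
grasp_force: 0.0
```

```bash
python3 - <<'E'
from h import *;from plant import read_camera
import pickle
d={n:read_camera(n) for n in("top","scene")};pickle.dump(d,open("v4.pkl","wb"))
for n in d: print(n,[b for b in blobs(mask(d[n],"green"),20)])
def crop(c,x,y,w,h,s): return cv2.resize(c["image"][y:y+h,x:x+w,::-1],(w*s,h*s),interpolation=cv2.INTER_CUBIC)
c0=pickle.load(open("v0.pkl","rb"))
cv2.imwrite("pics/f.png",np.vstack([np.hstack([crop(d["top"],110,170,66,50,6),crop(d["scene"],335,140,66,50,6)]),np.hstack([crop(c0["top"],235,200,66,50,6),crop(c0["scene"],215,138,66,50,6)])]))
E
python3 go.py 468.3 -25 270 0.19
```

```text
top []
scene [([422, 27, 12, 10, 98], [427.3, 31.4], [[422.0, 27.0], [433.0, 27.0], [433.0, 36.0], [422.0, 36.0]]), ([356, 159, 41, 31, 359], [376.4, 169.6], [[353.5, 162.60000610351562], [395.8999938964844, 158.3000030517578], [398.6000061035156, 184.8000030517578], [356.1000061035156, 189.10000610351562]])]
t 9.58 pos [492.9 142.8 264.4] yaw 0.191 w 64.7 F 0.0 [-0.5 -0.4  0.6]
[468.3, -25.0, 270.0, 0.19] [-160.1  -56.1   -5.7] [-0.    -0.     0.001]
```

View pics/f.png

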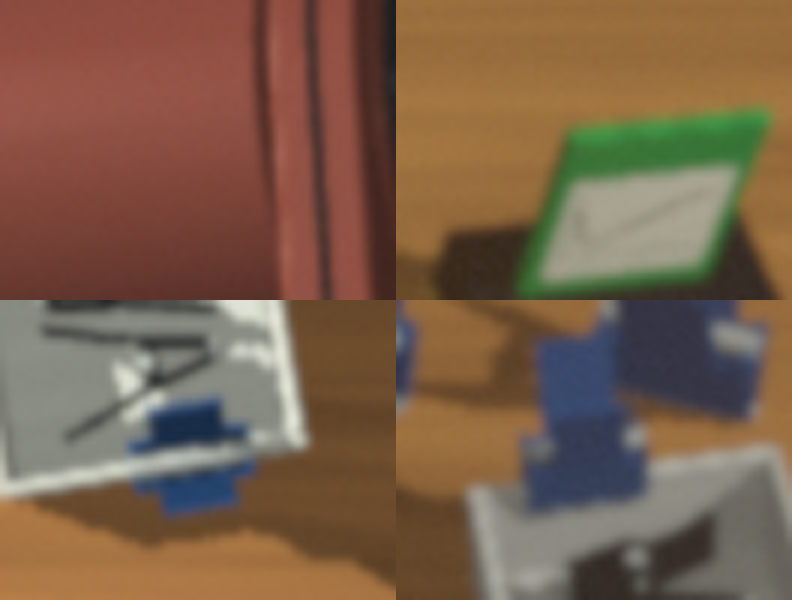

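The card is standing home in the stand, with its top-edge centre at about scene (380.2,160.2). The clip's handle tops are centred at top (266.9,225.6).

```bash
python3 - <<'E'
from h import *;import pickle
d=pickle.load(open("v4.pkl","rb"));T=d["top"];S=d["scene"]
def up(x,y,s,ox,oy): return np.array([(x+.5)/s-.5+ox,(y+.5)/s-.5+oy])
A=ray(S,up(570-396,132,6,335,140),130);B=ray(S,up(768-396,115,6,335,140),130);print("card",A.round(1),B.round(1),((A+B)/2).round(1),np.linalg.norm(A-B).round(1),np.arctan2(-(B-A)[0],(B-A)[1]).round(3))
for n,p,z in(("tip+",(185,403),118),("tip-",(203,509),118),("mid",(194,456),118),("coil",(191,461),80)): print(n,ray(T,up(p[0],p[1]-300,6,235,200),z).round(1))
# scene: back handle top (541,340)-(615,332): -x handle
A=ray(S,up(541-396,340-300,6,215,138),118);B=ray(S,up(615-396,334-300,6,215,138),118);print("-x handle top S",A.round(1),B.round(1),((A+B)/2).round(1))
E
python3 go.py 468.3 -25 200 0.19
```

```text
card [517.2 240.9 130. ] [509.4 317.2 130. ] [513.3 279.1 130. ] 76.7 0.103
tip+ [488.3 -22.3 118. ]
tip- [447.3 -30.  118. ]
mid [467.7 -26.1 118. ]
coil [466.4 -25.2  80. ]
-x handle top S [447.3 -39.5 118. ] [444.3 -10.3 118. ] [445.8 -24.9 118. ]
t 9.58 pos [492.9 142.8 264.4] yaw 0.191 w 64.7 F 0.0 [-0.5 -0.4  0.6]
[468.3, -25.0, 200.0, 0.19] [-160.1  -56.1   64.3] [-0.    -0.     0.001]
```

Request:
play_rows --deltas "65 -30 -10 0 0 0 0;65 -65 -22 0 0 0 0;65 -100 -35 10 0 0 0;65 -135 -47 30 0 0 0;65 -160 -57 50 0 0 0"

```text
time: 10.0
tcp_pos: [467.7, -27.8, 214.8]
tool_rot: [0.637, 0.771, 0.0, 0.001]
ft_force: [0.9, -0.8, -1.3]
gripper_width: 65.2
grasp_force: 0.0
```

Request:
play_rows --deltas "65 0 0 10 0 0 0;65 0 0 20 0 0 0;65 0 0 30 0 0 0;65 0 0 40 0 0 0;65 0 0 50 0 0 0"

```text
time: 10.42
tcp_pos: [467.8, -24.7, 164.0]
tool_rot: [0.636, 0.772, 0.0, 0.0]
ft_force: [-0.2, 0.1, -1.2]
gripper_width: 64.9
grasp_force: 0.0
```

Request:
play_rows --deltas "65 0 0 0 0 0 0;65 0 0 0 0 0 0;65 0 0 0 0 0 0;65 0 0 0 0 0 0"

```text
time: 10.75
tcp_pos: [467.8, -25.7, 165.2]
tool_rot: [0.637, 0.771, 0.0, 0.001]
ft_force: [0.6, -0.2, 1.2]
gripper_width: 65.2
grasp_force: 0.0
```

```bash
python3 go.py 467.5 -25 86 0.19; python3 - <<'E'
from h import *;from plant import read_camera
d={n:read_camera(n) for n in("top","scene")}
def crop(c,x,y,w,h,s): return cv2.resize(c["image"][y:y+h,x:x+w,::-1],(w*s,h*s),interpolation=cv2.INTER_CUBIC)
cv2.imwrite("pics/g.png",np.hstack([crop(d["top"],225,180,80,80,5),crop(d["scene"],205,110,80,80,5)]))
E
```

```text
t 10.75 pos [467.8 -25.7 165.2] yaw 0.191 w 65.2 F 0.0 [ 0.6 -0.2  1.2]
[467.5, -25.0, 86.0, 0.19] [ 0.8 -0.3 79.2] [0.001 0.    0.001]
```

View pics/g.png

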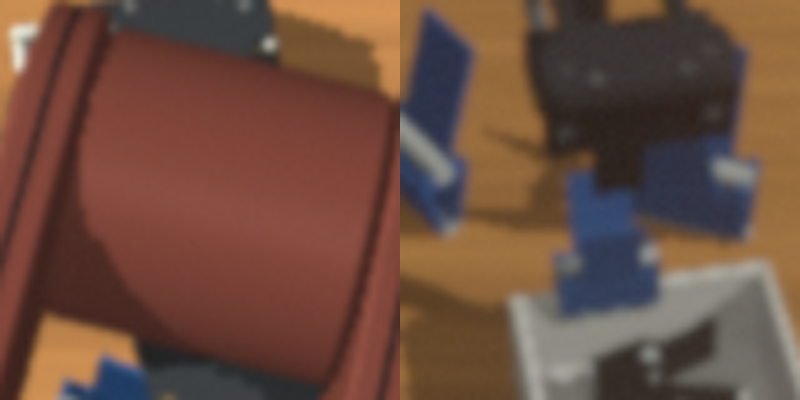

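The fingers are above the clip's handles. Before descending, a quick height check of the bigger clips behind, since the gripper body's underside will be at z≈156.

```bash
python3 - <<'E'
from h import *;import pickle
d=pickle.load(open("v0.pkl","rb"));T=d["top"];S=d["scene"]
for z in(60,90,120,150): print(z,"R: S",ray(S,[268,118.5],z)[:2].round(),"T",ray(T,[243,283.5],z)[:2].round(),"T+",ray(T,[254,251.5],z)[:2].round(), "L: S",ray(S,[213,116],z)[:2].round(),"T",ray(T,[302,293],z)[:2].round(),ray(T,[325,266],z)[:2].round())
E
```

```text
60 R: S [289.  38.] T [327.  29.] T+ [405.   4.] L: S [ 277. -114.] T [ 308. -114.] [ 373. -170.]
90 R: S [324.  35.] T [330.  28.] T+ [406.   3.] L: S [ 313. -110.] T [ 312. -112.] [ 376. -165.]
120 R: S [359.  33.] T [334.  27.] T+ [407.   3.] L: S [ 348. -106.] T [ 316. -109.] [ 378. -161.]
150 R: S [393.  31.] T [337.  25.] T+ [409.   2.] L: S [ 383. -101.] T [ 320. -106.] [ 380. -157.]
```

Request:
play_rows --deltas "56 0.4 0 10 0 0 0;56 0.4 0 20 0 0 0;56 0.4 0 28 0 0 0;56 0.4 0 34 0 0 0;56 0.4 0 40 0 0 0"

```text
time: 11.27
tcp_pos: [466.5, -25.4, 123.1]
tool_rot: [0.637, 0.771, -0.0, -0.001]
ft_force: [0.5, -0.2, -0.2]
gripper_width: 56.4
grasp_force: 0.0
```

Request:
play_rows --deltas "56 0 0 10 0 0 0;56 0 0 20 0 0 0;56 0 0 30 0 0 0;56 0 0 36 0 0 0;56 0 0 39 0 0 0"

```text
time: 11.68
tcp_pos: [466.2, -25.3, 83.9]
tool_rot: [0.637, 0.771, -0.0, -0.001]
ft_force: [-0.8, 0.2, 0.3]
gripper_width: 56.1
grasp_force: 0.0
```

```bash
python3 go.py 467.5 -25 86 0.19
```

```text
t 11.68 pos [466.2 -25.3  83.9] yaw 0.19 w 56.1 F 0.0 [-0.8  0.2  0.3]
[467.5, -25.0, 86.0, 0.19] [ 0.1  1.3 -2.2] [-0.002 -0.001 -0.   ]
```

Next, squeeze the handles.

Request:
play_rows --deltas "30 0 0 0 0 0 0;30 0 0 0 0 0 0;30 0 0 0 0 0 0;30 0 0 0 0 0 0;30 0 0 0 0 0 0" --newtons 25

```text
time: 12.1
tcp_pos: [467.5, -25.6, 85.9]
tool_rot: [0.637, 0.771, 0.0, 0.0]
ft_force: [0.4, -1.0, 0.4]
gripper_width: 33.2
grasp_force: 5.2
```

Request:
play_rows --deltas "10 0 0 0 0 0 0;10 0 0 0 0 0 0;10 0 0 0 0 0 0;10 0 0 0 0 0 0;10 0 0 0 0 0 0" --newtons 25

```text
time: 12.52
tcp_pos: [467.1, -25.5, 85.4]
tool_rot: [0.637, 0.771, -0.0, -0.0]
ft_force: [0.2, 0.6, -0.4]
gripper_width: 20.9
grasp_force: 25.0
```

```bash
python3 go.py 467.5 -25 86 0.19
```

```text
t 12.52 pos [467.1 -25.5  85.4] yaw 0.19 w 20.9 F 25.0 [ 0.2  0.6 -0.4]
[467.5, -25.0, 86.0, 0.19] [ 0.4  0.5 -0.6] [-0. -0.  0.]
```

Request:
play_rows --deltas "10 0 0 -5 0 0 0;10 0 0 -15 0 0 0;10 0 0 -28 0 0 0;10 0 0 -42 0 0 0;10 0 0 -55 0 0 0" --newtons 30

```text
time: 12.93
tcp_pos: [467.5, -25.6, 142.1]
tool_rot: [0.637, 0.771, 0.0, 0.0]
ft_force: [0.6, -0.2, -0.3]
gripper_width: 20.8
grasp_force: 30.0
```

Request:
play_rows --deltas "10 0 0 -20 0 0 0;10 0 0 -45 0 0 0;10 0 0 -70 0 0 0;10 0 0 -90 0 0 0;10 0 0 -100 0 0 0"

```text
time: 13.35
tcp_pos: [468.6, -25.9, 244.7]
tool_rot: [0.637, 0.771, 0.001, 0.003]
ft_force: [0.9, -0.1, -0.2]
gripper_width: 21.2
grasp_force: 30.0
```

```bash
python3 go.py 513.3 279 240 0.132; python3 - <<'E'
from h import *;from plant import read_camera
import pickle
d={n:read_camera(n) for n in("top","scene")};pickle.dump(d,open("v5.pkl","wb"))
def crop(c,x,y,w,h,s): return cv2.resize(c["image"][y:y+h,x:x+w,::-1],(w*s,h*s),interpolation=cv2.INTER_CUBIC)
cv2.imwrite("pics/i.png",np.hstack([crop(d["scene"],195,70,100,100,4),crop(d["scene"],335,130,66,66,6)[:400]]))
E
```

```text
t 13.35 pos [468.6 -25.9 244.7] yaw 0.19 w 21.2 F 30.0 [ 0.9 -0.1 -0.2]
[513.3, 279.0, 240.0, 0.132] [290.9 101.4   4.5] [0.005 0.002 0.058]Traceback (most recent call last):
  File "<stdin>", line 5, in <module>
    return _nx.concatenate(arrs, 1, dtype=dtype, casting=casting)
           ~~~~~~~~~~~~~~~^^^^^^^^^^^^^^^^^^^^^^^^^^^^^^^^^^^^^^^
ValueError: all the input array dimensions except for the concatenation axis must match exactly, but along dimension 0, the array at index 0 has size 400 and the array at index 1 has size 396
```

Request:
play_rows --deltas "10 20 7 0 0 0 0;10 50 17.4 0 0 0 0;10 80 27.9 0 0 0 0.02;10 112 39 0 0 0 0.03;10 145 50.5 0 0 0 0.04"

```text
time: 13.87
tcp_pos: [488.4, 127.5, 238.6]
tool_rot: [0.653, 0.758, -0.001, -0.001]
ft_force: [0.3, -0.5, -0.8]
gripper_width: 21.2
grasp_force: 30.0
```

Request:
play_rows --deltas "10 30 9 0 0 0 0;10 65 20 0 0 0 0;10 95 29.5 0 0 0 0.01;10 120 37 0 0 0 0.02;10 135 42 0 0 0 0.02"

```text
time: 14.28
tcp_pos: [509.6, 268.5, 238.3]
tool_rot: [0.659, 0.752, -0.001, -0.001]
ft_force: [-0.4, -0.6, -1.3]
gripper_width: 20.9
grasp_force: 30.0
```

Request:
play_rows --deltas "10 0 0 0 0 0 0;10 0 0 0 0 0 0;10 0 0 0 0 0 0;10 0 0 0 0 0 0;10 0 0 0 0 0 0"

```text
time: 14.7
tcp_pos: [510.8, 264.9, 240.5]
tool_rot: [0.66, 0.751, -0.0, 0.0]
ft_force: [-0.5, 0.1, -1.1]
gripper_width: 21.0
grasp_force: 30.0
```

```bash
python3 go.py 513.3 279 200 0.128;  python3 - <<'E'
from h import *;import pickle
d=pickle.load(open("v5.pkl","rb"))["scene"]
print([b for b in blobs(mask(d,"blue"),40)])
E
```

```text
t 14.7 pos [510.8 264.9 240.5] yaw 0.128 w 21.0 F 30.0 [-0.5  0.1 -1.1]
[513.3, 279.0, 200.0, 0.128] [13.7  4.3 40.5] [0. 0. 0.]
[([19, 0, 90, 61, 3980], [64.2, 29.3], [[18.200000762939453, 9.300000190734863], [100.0999984741211, -4.0], [108.69999694824219, 49.0], [26.799999237060547, 62.29999923706055]]), ([482, 0, 30, 33, 739], [499.7, 15.6], [[482.0, 0.0], [511.0, 0.0], [511.0, 32.0], [482.0, 32.0]]), ([0, 71, 8, 19, 91], [2.5, 81.1], [[-0.0, 71.0], [7.0, 71.0], [7.0, 89.0], [0.0, 89.0]]), ([235, 113, 22, 13, 211], [245.6, 119.1], [[234.39999389648438, 114.9000015258789], [255.10000610351562, 112.0], [256.70001220703125, 122.5999984741211], [235.89999389648438, 125.5999984741211]]), ([207, 115, 11, 20, 91], [212.0, 124.8], [[206.39999389648438, 133.39999389648438], [211.0, 115.0], [218.3000030517578, 116.80000305175781], [213.6999969482422, 135.1999969482422]]), ([257, 118, 16, 22, 236], [264.8, 128.5], [[256.0, 137.0], [259.79998779296875, 117.80000305175781], [272.70001220703125, 120.30000305175781], [268.8999938964844, 139.60000610351562]]), ([196, 132, 17, 21, 72], [205.0, 143.0], [[193.89999389648438, 133.89999389648438], [196.5, 131.5], [213.5, 149.60000610351562], [210.89999389648438, 152.10000610351562]])]
```

Request:
play_rows --deltas "10 4 1.5 10 0 0 0;10 9 3 20 0 0 0;10 13 4.3 32 0 0 0;10 13.7 4.3 44 0 0 0;10 13.7 4.3 52 0 0 0"

```text
time: 15.12
tcp_pos: [512.0, 280.3, 185.5]
tool_rot: [0.659, 0.752, -0.001, -0.001]
ft_force: [-1.0, -0.2, -1.0]
gripper_width: 21.1
grasp_force: 30.0
```

Request:
play_rows --deltas "10 0 0 0 0 0 0;10 0 0 0 0 0 0;10 0 0 0 0 0 0;10 0 0 0 0 0 0;10 0 0 0 0 0 0"

```text
time: 15.53
tcp_pos: [513.7, 280.4, 189.3]
tool_rot: [0.66, 0.752, 0.001, 0.0]
ft_force: [-0.8, 0.3, -0.7]
gripper_width: 21.1
grasp_force: 30.0
```

```bash
python3 go.py 513.3 279 175 0.128; python3 - <<'E'
from h import *;from plant import read_camera
import pickle
d={n:read_camera(n) for n in("top","scene")};pickle.dump(d,open("v6.pkl","wb"))
def crop(c,x,y,w,h,s): return cv2.resize(c["image"][y:y+h,x:x+w,::-1],(w*s,h*s),interpolation=cv2.INTER_CUBIC)
cv2.imwrite("pics/j.png",np.hstack([crop(d["top"],115,165,65,65,6),crop(d["scene"],340,120,65,80,6)[:390]]))
E
```

```text
t 15.53 pos [513.7 280.4 189.3] yaw 0.13 w 21.1 F 30.0 [-0.8  0.3 -0.7]
[513.3, 279.0, 175.0, 0.128] [-1.4 -0.6 14.3] [ 0.001 -0.     0.002]
```

View pics/j.png

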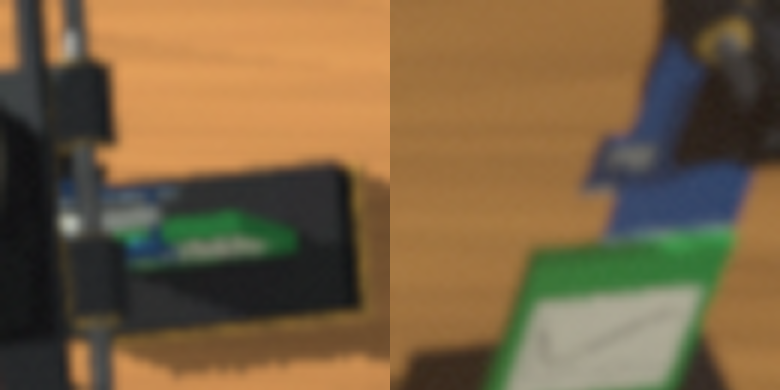

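The clip hangs above the card. In the scene crop the jaws span columns about 605–745 and the card's top edge about 530–740. I'll compare that with the projected expectations.

```bash
python3 - <<'E'
from h import *;import pickle
d=pickle.load(open("v6.pkl","rb"));T=d["top"];S=d["scene"]
def cs(p): u=proj(S,p);return (((u-[340,120])+.5)*6-.5+[390,0]).round()
def ct(p): u=proj(T,p);return (((u-[115,165])+.5)*6-.5).round()
c,s=np.cos(.13),np.sin(.13);P=lambda x,y,z,o:[o[0]+c*x-s*y,o[1]+s*x+c*y,z]
o=[513.7,280.4];pv=189.3-7.5;k=[513.3,279.1]
for n,x,z in(("front lip",12,pv-29),("rear lip",-12,pv-29),("coil front",5,pv)):print(n,[(cs(P(x,y,z,o)),ct(P(x,y,z,o))) for y in(-25,25)])
print("handle top front L/R",[cs(P(10,y,pv+40,o)) for y in(-15,15)])
print("card top front",[(cs(P(4,y,130,k)),ct(P(4,y,130,k))) for y in(-40,40)]);print("card top rear",[(cs(P(-4,y,130,k)),ct(P(-4,y,130,k))) for y in(-40,40)])
E
```

```text
front lip [(array([599., 232.]), array([174., 189.])), (array([731., 218.]), array([ 44., 203.]))]
rear lip [(array([577., 185.]), array([179., 251.])), (array([707., 172.]), array([ 49., 266.]))]
coil front [(array([613., 162.]), array([153., 200.])), (array([748., 148.]), array([ 19., 215.]))]
handle top front L/R [array([677.,  85.]), array([761.,  77.])]
card top front [(array([534., 262.]), array([233., 211.])), (array([739., 240.]), array([ 30., 234.]))]
card top rear [(array([527., 247.]), array([235., 231.])), (array([731., 225.]), array([ 32., 254.]))]
```

The predicted and observed positions agree within 2–3 mm, so the jaws will straddle the card. I'm lowering gently.

Request:
play_rows --deltas "10 -1.4 -0.3 4 0 0 0;10 -1.4 -0.3 8 0 0 0;10 -1.4 -0.3 12 0 0 0;10 -1.4 -0.3 15 0 0 0;10 -1.4 -0.3 17 0 0 0"

```text
time: 16.05
tcp_pos: [512.7, 278.7, 170.5]
tool_rot: [0.66, 0.752, -0.001, -0.0]
ft_force: [-1.0, 0.9, -0.1]
gripper_width: 21.5
grasp_force: 30.0
```

Request:
play_rows --deltas "10 0 0 3 0 0 0;10 0 0 6 0 0 0;10 0 0 9 0 0 0;10 0 0 11 0 0 0;10 0 0 12.5 0 0 0"

```text
time: 16.47
tcp_pos: [513.0, 278.8, 158.6]
tool_rot: [0.66, 0.752, -0.0, -0.0]
ft_force: [-0.0, 0.8, -1.3]
gripper_width: 21.0
grasp_force: 30.0
```

Request:
play_rows --deltas "10 0 0 0.5 0 0 0;10 0 0 1 0 0 0;10 0 0 1 0 0 0;10 0 0 1 0 0 0;10 0 0 1 0 0 0"

```text
time: 16.88
tcp_pos: [513.2, 278.9, 158.1]
tool_rot: [0.66, 0.752, 0.0, 0.0]
ft_force: [0.2, -0.1, -0.9]
gripper_width: 21.1
grasp_force: 30.0
```

```bash
python3 go.py 513.4 279 157.7 0.13; python3 - <<'E'
from h import *;from plant import read_camera
import pickle
d={n:read_camera(n) for n in("top","scene")};pickle.dump(d,open("v7.pkl","wb"))
def crop(c,x,y,w,h,s): return cv2.resize(c["image"][y:y+h,x:x+w,::-1],(w*s,h*s),interpolation=cv2.INTER_CUBIC)
cv2.imwrite("pics/k.png",np.hstack([crop(d["top"],115,165,65,65,6),crop(d["scene"],340,120,65,80,6)[:390]]))
T,S=d["top"],d["scene"]
def cs(p): u=proj(S,p);return (((u-[340,120])+.5)*6-.5+[390,0]).round()
def ct(p): u=proj(T,p);return (((u-[115,165])+.5)*6-.5).round()
c,s=np.cos(.13),np.sin(.13);P=lambda x,y,z,o:[o[0]+c*x-s*y,o[1]+s*x+c*y,z]
o=[513.4,279];pv=157.7-7.5
for n,x,z in(("front lip",12,pv-29),("rear lip",-12,pv-29)):print(n,[(cs(P(x,y,z,o)),ct(P(x,y,z,o))) for y in(-25,25)])
E
```

```text
t 16.88 pos [513.2 278.9 158.1] yaw 0.13 w 21.1 F 30.0 [ 0.2 -0.1 -0.9]
[513.4, 279.0, 157.7, 0.13] [0.1 0.2 0.4] [ 0. -0.  0.]
front lip [(array([574., 290.]), array([200., 197.])), (array([702., 276.]), array([ 74., 211.]))]
rear lip [(array([553., 243.]), array([205., 257.])), (array([679., 230.]), array([ 79., 271.]))]
```

View pics/k.png

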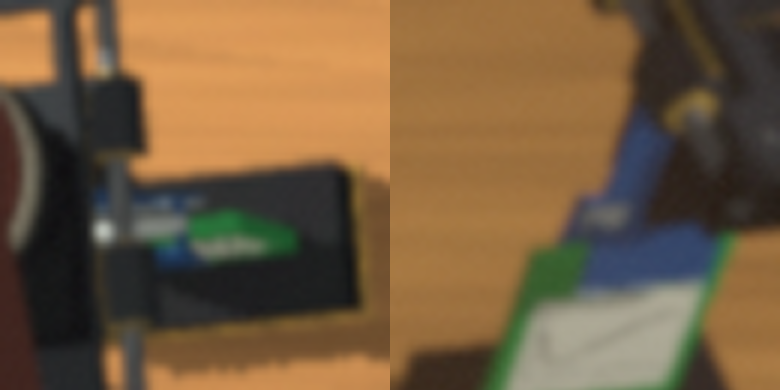

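The front jaw hangs in front of the card, with its lip at about (580–705, 290). The rear jaw is behind, and the card hasn't moved. The arm is still and reads no contact force, so I'm handing the job in.

Request:
play_rows --deltas "10 0 0 0 0 0 0;10 0 0 0 0 0 0;10 0 0 0 0 0 0;10 0 0 0 0 0 0;10 0 0 0 0 0 0"

```text
time: 17.4
tcp_pos: [513.1, 278.9, 157.9]
tool_rot: [0.66, 0.752, 0.0, 0.0]
ft_force: [0.4, 0.4, -0.7]
gripper_width: 20.8
grasp_force: 30.0
```

```bash
python3 go.py; python3 -c "
from plant import arm
print(arm.close_job())"
```

```text
t 17.4 pos [513.1 278.9 157.9] yaw 0.13 w 20.8 F 30.0 [ 0.4  0.4 -0.7]
the job is handed in; nothing more can be done
None
```

I handed the job in at 17.4 s with the green card home in the stand and the blue clip held squeezed open astride its top edge; the last picture shows no contact with the card, but the hand-in returned no verdict.

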